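Stack the empty parts bin on the bin of rollers

ROBOT

A 6-joint arm with a two-finger parallel gripper is mounted at the origin on the work surface. World frame = base frame: x ahead of the robot, y to its left, z up, the work surface at z = 0. Lengths are in mm, angles in rad, forces in N, time in s.
With the tool pointing down it reaches from about 275 to 750 mm from the base axis. Payload 10.2 kg.
Tool frame: the origin (TCP) lies between the finger pads; the fingertips stand 17 mm ahead of it and the grasp point (between the pads) lies 2 mm behind it (tips_ahead is the distance from the TCP to the fingertips, in mm); z points along the fingers, y is the line along which they close (so a half turn about z gives the same grasp; the last joint's range is limited). The gripper opens to 85 mm and grips with 20 to 120 N. Pads are 22 mm wide; open, the fingers measure 114 mm over their backs; the gripper's body (76 mm by 85 mm) begins 54 mm behind the grasp point. The pads swing forward as they close: fully open they stand 13 mm farther back than shut.
Start: joints at [-1.534, 0.313, 1.498, -0, 1.331, -0.223], TCP at [134.852, -507.391, 248.294] pointing down, gripper open.
Joint ranges: [-2.94, 2.94], [-0.97, 2.17], [0.19, 2.56], [-1.23, 4.37], [0.02, 3.11], [-2.88, 2.88]. Speed limits (rad/s): [2.39, 2.39, 3.01, 3.14, 3.14, 3.14].

INTERFACE

Orientations are given as a unit quaternion [w, x, y, z].
In Python, from rig import sense, capture, finish_job, boxes_of, tips_ahead gives the robot as it stands.
- The arm moves only by the tool drive_tool, never from a script. Its argument "commands" is text: rows parted by semicolons, each of 7 numbers parted by spaces: the shift along the world's x, y, z in units of 0.1 m (1.0 is 0.1 m), then the turn, a rotation vector about the world's x, y, z in units of pi/4 rad (1.0 is pi/4 rad), then the opening in per cent of the stroke, from 0 (shut) to 100 (fully open). A call has 1 to 20 rows; each row shifts and turns the commanded pose from where the row before left it; what a row does not reach is not made up. A row lasts 1/12 s, in which the tool goes at most 41.7 mm and 7.16 degrees, less where a joint would pass 70% of its speed; a pose out of reach is approached as far as the arm can. A call with a number of a shift or a turn outside -1 to 1 is refused whole. A call with a gripper value outside its range is refused whole. The fingers move at their own pace and stop on an object; "force" is the grip in N (left out, the last holds). Time passes only in rows, so rows that do not move let the fingers close. It gives the time, the measured TCP pose, the force, the opening and the grip force at its end, in the units of the state.
- sense(): the state, without advancing time (a new reading comes with each control period).
- capture(name): name is "side" or "top"; returns a dict with "pixels" (384x512x3 uint8, blue, green, red), "fov_y" (degrees; the focal length in pixels is half the picture's height over the tangent of half this angle, whatever the lens; pixels are square), "cx", "cy" (the principal point, pixels), "k1" (the pictures are not rectified: a ray, as slopes to the right and down, at radius r is drawn at 1 + k1 r^2 times it, then the intrinsics apply), "position" and "attitude" of the camera in the world. Camera axes: x right, y down, z forward; pixel columns grow to the right and rows downward; lengths in mm; the calibration is good to about 2 mm. A picture is of the moment at which its call begins. There is no depth.
- finish_job(): hands the job in; it is judged then, once.
Trained networks look in a picture, given as the dict that the camera call returned (one of the last four; its "shot" number tells which), for a name from the list of things; names that differ only in an ending like _2 or _b are one class to them, and where a whole thing is asked for, a point or a joint stands for the part that bears it (a point fixed in the world has none). Each returns a list of dicts, best first, with "confidence" (0 to 1); they miss things now and then, are a little off and sometimes report something else, mostly with a low value. They report only what shows in the picture. A call takes as long as a camera call. They do not tell look-alikes from the thing itself.
- boxes_of(picture, name): "position" ([column, row] in pixels, amid what is visible of it).
The state is a dict: "time_s": time; "joints": joint angles; "dq": joint speeds; "tau": joint torques, N m; "eef_pos": TCP position; "ee_rot": TCP orientation; "force": force on the tool from outside, world axes, zero at the start; "wrist_torque": the same for the moment, N m; "grip_width": opening from 0.0 (shut) to 1.0 (fully open); "grip_force": force on a finger pad.
Only numpy, scipy, OpenCV 4.12 (cv2) and the standard library are available. Lean on these libraries where they do the work, as an engineer would, in place of code of your own. Each camera call takes 0.05 s, during which the arm holds its last target. There are 200 camera calls.

TASK

Three small parts bins stand on the mechanic's bench. Take the empty long bin and set it on top of the long bin that holds the steel rollers, turned end for end (its pull lip opposite to the lower bin's lip) so that it sits level on the lugs inside the lower rim instead of sinking down inside it. Leave the loaded bin and the short bin standing where they are.

Things in the scene. Friction and masses are not known exactly. Their poses are not given: they have to be found in the camera images.
- full_bin_center (a point): Centre (half-way up) of the loaded long bin: dull green plastic, loose, three upright steel rollers (20 mm diameter, 30 mm tall) in it. 150 mm (x) by 62 (y) at the rim, 60 high; top 16 mm is an upright rim band, below it the walls slope in to a base 124 by 38. z up. Pull lip on the -x end: level with the rim, 20 mm out, 44 wide.
- empty_bin_center (a point): Centre (half-way up, 30 mm above its underside) of the empty long bin: shape, size, axes and lip as the loaded one, 0.15 kg, loose; at the start it points roughly the same way as the loaded bin. Can be taken across its 62 mm width (along y) on the upright rim band, 44 to 60 mm above its underside, at the middle of its length.
- empty_bin_lip (a point): Middle of the outer edge of the empty long bin's pull lip, 94 mm from the bin's centre line along its -x, level with the rim (30 mm above its centre point). Same axes as the bin.
- full_bin: Same bin, origin at centre of underside. Four lugs inside the long sides, at x = 48 and -24 mm, tops 55 mm above the underside (5 below the rim). Another such bin the same way round sinks 15 mm or more past them; turned 180 degrees its base rests on the lugs, 55 mm above this underside, with about 8 mm play across and 10 along. 0.2 kg, rollers 0.2 kg.
- empty_bin: The empty long bin itself; origin at the centre of its underside, axes as above.
- short_bin_center (a point): Centre (half-way up) of a short empty bin of the same plastic, 96 by 62 by 60 mm, without lugs: a bystander. The three bins stand in any order in three places, 0.14 m or more apart, centre to centre.
Things that resemble listed ones, but are neither listed nor needed, are in the scene too. Leave any purple or yellow look-alike of the full_bin alone.

How it is judged (in metres and radians):
At the end, for the whole second after the job is handed in: The empty long bin sits on the loaded long bin's lugs: turned end for end (lip opposite), centres within 15 mm horizontally, long sides within 10 degrees, its centre 49 to 61 mm above the lower bin's centre, both within about 4.5 degrees of level, the loaded bin still on the bench, and both at rest (horizontal distance between empty_bin_center and full_bin_center below 0.015 m and z of empty_bin_center in the frame of full_bin_center between 0.049 and 0.061 m and x of empty_bin_lip in the frame of full_bin_center above 0.075 m and angle between the x axis of empty_bin_center and the x axis of full_bin_center, either way round below 0.175 rad and angle between each of empty_bin_center, full_bin_center's own z axis and vertical below 0.08 rad and height (world z) of full_bin_center below 0.036 m and linear speed of each of empty_bin, full_bin below 0.02 m/s); the robot touches nothing.
It fails at once if the loaded bin is moved more than 40 mm from where it stood (distance of full_bin_center from where it was at the start of the episode above 0.04 m).
It fails at once if the short bin is moved more than 30 mm (distance of short_bin_center from where it was at the start of the episode above 0.03 m).
It also fails if it takes over 38 s, if anything falls off the work surface, if the arm or the gripper's body presses on something with over 40 N, if the wrist force passes 120 N, or if a joint passes its speed limit or range.

## Working session

There is one attempt and no reset: what is moved stays moved. The work goes in short steps, Python scripts to look and compute and a tool call to move; the robot and the scene stay as the last step left them, time stands still between calls to the robot, and variables do not carry over. Pictures are saved under pics/ and viewed, at most 10 in all, crops included, and the job is handed in when it is done.

Besides the shell and the picture viewer there is one more tool, called after "Request:" in YAML: its name, and indented under it one key for each argument. drive_tool: Moves the arm, as the interface text tells. Shifts and turns lie within -1 to 1; 1 stands for 0.1 m of shift or pi/4 rad of turn. Its arguments: {"type":"object","properties":{"commands":{"type":"string"},"force":{"type":"number"}},"required":["commands"]}

```bash
mkdir -p pics; cat > h.py <<'E'
import numpy as np, cv2
from scipy.spatial.transform import Rotation as R
from rig import *
def cam(p):
    h,w=p["pixels"].shape[:2]; f=h/2/np.tan(np.radians(p["fov_y"])/2)
    q=p["attitude"]; return f,R.from_quat([q[1],q[2],q[3],q[0]]).as_matrix(),np.array(p["position"],float)
def toworld(p,px,z):
    f,M,t=cam(p); d=(np.array(px,float)-[p["cx"],p["cy"]])/f; s=d.copy()
    for _ in range(50): s=d/(1+p["k1"]*(s@s))
    r=M@np.array([s[0],s[1],1]); return t+r*(z-t[2])/r[2]
def topx(p,X):
    f,M,t=cam(p); c=(np.atleast_2d(X)-t)@M; s=c[:,:2]/c[:,2:]
    s=s*(1+p["k1"]*(s**2).sum(1,keepdims=True)); return s*f+[p["cx"],p["cy"]]
E
python3 - <<'E'
from h import *
for n in("top","side"):
    p=capture(n); cv2.imwrite(f"pics/{n}0.png",p["pixels"]); print(n,{k:v for k,v in p.items() if k!="pixels"})
    for o in("full_bin","empty_bin","short_bin_center","empty_bin_lip"):
        print(o,[(np.round(b["position"]),round(b["confidence"],2),toworld(p,b["position"],45).round()) for b in boxes_of(p,o)])
print(sense())
E
```

```text
top {'fov_y': 45.39614933547818, 'cx': 252.01149677502988, 'cy': 180.25168786887724, 'k1': -0.14386463154680273, 'position': array([ 364.41952416,   87.86718143, 1048.47722563]), 'attitude': array([ 0.00337422, -0.70402739,  0.70982342, -0.0220172 ]), 'shot': 1}
full_bin [(array([104., 184.]), 0.94, array([395., 387.,  45.])), (array([189., 142.]), 0.66, array([486., 199.,  45.])), (array([154., 273.]), 0.61, array([198., 276.,  45.]))]
empty_bin [(array([269.,  67.]), 0.89, array([654.,  22.,  45.]))]
short_bin_center [(array([358., 142.]), 0.86, array([ 485., -175.,   45.]))]
empty_bin_lip [(array([267.,  63.]), 0.55, array([663.,  26.,  45.]))]
side {'fov_y': 52.92937449803229, 'cx': 245.66349923381378, 'cy': 190.792317774595, 'k1': -0.07483976976302197, 'position': array([186.45211759, 759.2156854 , 838.45991882]), 'attitude': array([ 0.0624826 , -0.1351715 ,  0.91939602, -0.36405432]), 'shot': 2}
full_bin [(array([307., 277.]), 0.96, array([200., 273.,  45.])), (array([205., 225.]), 0.89, array([486., 195.,  45.])), (array([216., 296.]), 0.67, array([387., 378.,  45.]))]
empty_b
[... 261 characters left out ...]
.]))]
{'time_s': 0.5, 'joints': array([-1.53437031e+00,  3.12922565e-01,  1.49774843e+00, -3.66787372e-06,
        1.33102704e+00, -2.23383428e-01]), 'dq': array([-0.00160355, -0.00036768, -0.00049582,  0.00167168,  0.00087752,
        0.00178481]), 'tau': array([-9.95088521e-04, -4.11929655e+01, -2.59766471e+01, -1.69811424e-04,
        7.27214356e-04,  4.65984704e-05]), 'eef_pos': array([ 134.86578531, -507.36417458,  248.26437273]), 'ee_rot': array([-5.26280009e-05,  9.91574182e-01,  1.29540102e-01,  3.14471527e-06]), 'force': array([-0.64677318, -0.3456008 ,  0.50697385]), 'wrist_torque': array([-0.016604  ,  0.00031283, -0.03566338]), 'grip_force': 0.0, 'grip_width': 1.0039663642458556}
```

View pics/top0.png

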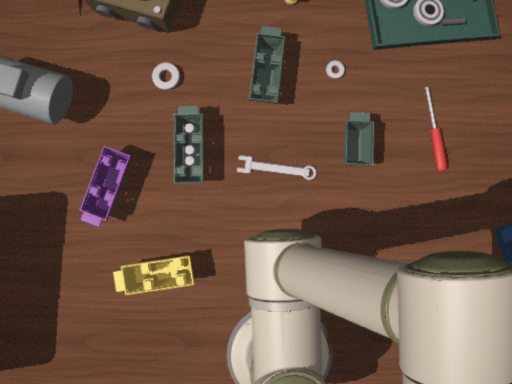

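View pics/side0.png

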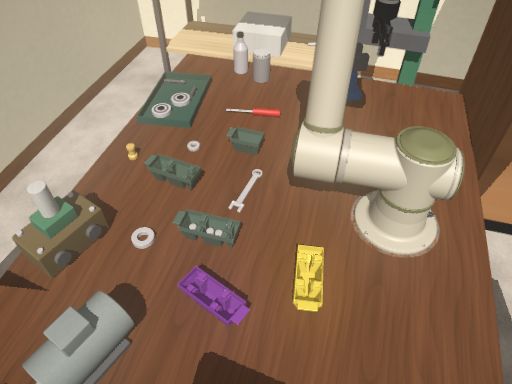

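```bash
cat >> h.py <<'E'
from scipy.optimize import minimize
def model(x,y,yaw,z0=0,L=150):
    a=L/2; lip=[[-a,-22,60],[-a-19.5,-22,60],[-a-19.5,22,60],[-a,22,60]]
    rim=[[sx*a,sy*31,z] for z in(60,44) for sx,sy in((1,1),(1,-1),(-1,-1),(-1,1))]
    base=[[sx*(a-13),sy*19,0] for sx,sy in((1,1),(1,-1),(-1,-1),(-1,1))]
    M=R.from_euler("z",yaw).as_matrix()
    return [np.array(s)@M.T+[x,y,z0] for s in(rim+base,lip)]
S=4
def sil(p,c,o,m):
    for s in model(*c):
        h=cv2.convexHull(((topx(p,s)-o+.5)*S).astype(np.float32)); cv2.fillConvexPoly(m,np.round(h*16).astype(np.int32),255,shift=4)
    return m
def mask(p,ctr,half=45):
    b=p["pixels"].astype(int); o=np.maximum(np.array(ctr,int)-half,0)
    c=p["pixels"][o[1]:o[1]+2*half,o[0]:o[0]+2*half]
    c=cv2.resize(c,None,fx=S,fy=S,interpolation=cv2.INTER_CUBIC).astype(int)
    m=((c[...,1]-c[...,2]>-1)).astype(np.uint8)*255
    m=cv2.morphologyEx(m,cv2.MORPH_OPEN,np.ones((9,9)))
    n,l,s,ce=cv2.connectedComponentsWithStats(m)
    d=np.hypot(*(ce[1:]-half*S).T)+1e4*(s[1:,4]<3000); m=(l==1+d.argmin()).astype(np.uint8)*255
    k,_=cv2.findContours(m,cv2.RETR_EXTERNAL,cv2.CHAIN_APPROX_NONE); cv2.drawContours(m,k,-1,255,-1)
    return c.astype(np.uint8),m,o
def fit(ps,ctr,yaw0,z0=0):
    ms=[mask(p,topx(p,[*ctr,40+z0])[0]) for p in ps]
    def cost(v):
        t=0
        for p,(c,m,o) in zip(ps,ms):
            q=sil(p,(v[0],v[1],v[2]/50,z0),o,np.zeros_like(m)); t+=1-((q&m)>0).sum()/((q|m)>0).sum()
        return t/len(ps)
    r=min((minimize(cost,[ctr[0],ctr[1],y*50],method="Nelder-Mead",options=dict(initial_simplex=[[ctr[0]+a,ctr[1]+b,(y+g)*50] for a,b,g in((0,0,0),(12,0,0),(0,12,0),(0,0,.2))])) for y in(yaw0-.1,yaw0+.1)),key=lambda r:r.fun)
    v=(r.x[0],r.x[1],r.x[2]/50); im=[]
    for p,(c,m,o) in zip(ps,ms):
        for s,col in((m,(0,0,255)),(sil(p,(*v,z0),o,np.zeros_like(m)),(0,255,255))):
            k,_=cv2.findContours(s,cv2.RETR_EXTERNAL,cv2.CHAIN_APPROX_NONE); cv2.drawContours(c,k,-1,col,1)
        im.append(cv2.resize(c,(290,290)))
    return np.array(v),r.fun,np.hstack(im)
E
python3 - <<'E'
from h import *
ps=[capture("top"),capture("side")]; ims=[]
for n,c in(("full",(486,197)),("empty",(652,26))):
    v,f,im=fit(ps,c,np.pi); ims.append(im); print(n,v.round(3),round(f,3))
    for p in ps: print(fit([p],c,np.pi)[0].round(3))
cv2.imwrite("pics/fit0.png",np.vstack(ims))
E
```

```text
full [472.22  199.483   3.144] 0.072
[470.863 200.169   3.14 ]
[473.49  198.274   3.146]
empty [650.546  26.617   3.018] 0.086
[649.944  27.159   3.018]
[653.238  23.603   2.99 ]
```

View pics/fit0.png

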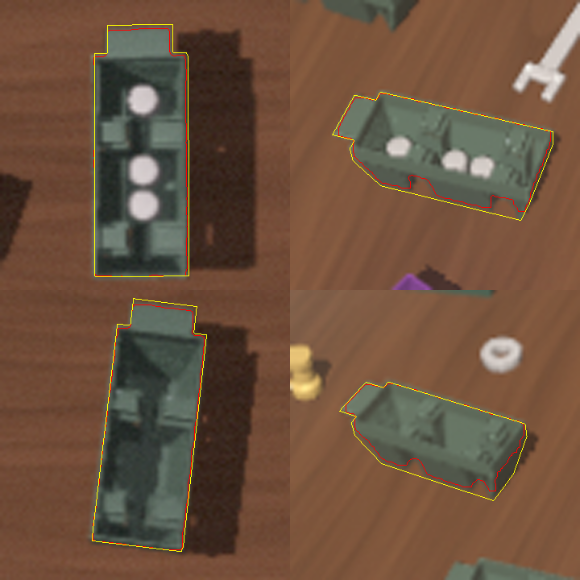

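The top picture shows the loaded bin near (189,145), the empty one at (267,67) and the short one at (359,140), with lips toward the top of the image (world +x). The side picture agrees, and the silhouette fits are tight. The next move is to go above the empty bin.

Request:
drive_tool:
  commands: ".215 .2225 0 0 0 .1463 100;.215 .2225 0 0 0 .1463 100;.215 .2225 0 0 0 .1463 100;.215 .2225 0 0 0 .1463 100;.215 .2225 0 0 0 .1463 100;.215 .2225 0 0 0 .1463 100;.215 .2225 0 0 0 .1463 100;.215 .2225 0 0 0 .1463 100;.215 .2225 0 0 0 .1463 100;.215 .2225 0 0 0 .1463 100;.215 .2225 0 0 0 .1463 100;.215 .2225 0 0 0 .1463 100;.215 .2225 0 0 0 .1463 100;.215 .2225 0 0 0 .1463 100;.215 .2225 0 0 0 .1463 100;.215 .2225 0 0 0 .1463 100;.215 .2225 0 0 0 .1463 100;.215 .2225 0 0 0 .1463 100;.215 .2225 0 0 0 .1463 100;.215 .2225 0 0 0 .1463 100"
  force: 30

```text
time_s: 2.27
eef_pos: [565.8, -61.0, 248.3]
ee_rot: [0.0, 0.285, 0.959, -0.0]
force: [0.4, -0.6, 0.5]
grip_width: 0.997
grip_force: 0.0
```

Request:
drive_tool:
  commands: ".215 .2225 -.25 0 0 .1463 100;.215 .2225 -.25 0 0 .1463 100;.215 .2225 -.25 0 0 .1463 100;.215 .2225 -.25 0 0 .1463 100;0 0 0 0 0 0 100;0 0 0 0 0 0 100;0 0 0 0 0 0 100"

```text
time_s: 2.85
eef_pos: [650.9, 26.2, 149.0]
ee_rot: [0.0, 0.063, 0.998, -0.0]
force: [-0.4, 0.3, -0.2]
grip_width: 1.002
grip_force: 0.0
```

```bash
python3 - <<'E'
from h import *
s=sense(); q=s["ee_rot"]; y=R.from_quat([q[1],q[2],q[3],q[0]]).as_matrix()[:,1]
print(s["time_s"],s["eef_pos"].round(1),np.arctan2(y[1],y[0]),s["joints"].round(3),tips_ahead if not callable(tips_ahead) else tips_ahead())
p=capture("side"); cv2.imwrite("pics/side1.png",p["pixels"])
print((p["pixels"][:0].shape), np.array([650.5,26.6])-s["eef_pos"][:2])
E
```

```text
2.85 [650.9  26.2 149. ] 1.4454632943538634 [-0.139  0.673  1.204 -0.     1.263 -1.585] 17.0
(0, 512, 3) [-0.427398    0.41740025]
```

View pics/side1.png

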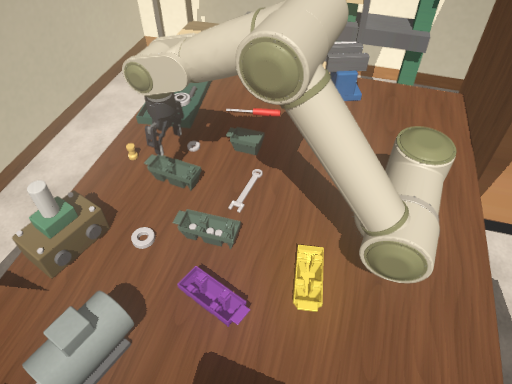

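The gripper is above the empty bin (175,172), straddling it, so I descend and grip.

Request:
drive_tool:
  commands: "0 0 -.2 0 0 0 100;0 0 -.2 0 0 0 100;0 0 -.2 0 0 0 100;0 0 -.15 0 0 0 100;0 0 -.12 0 0 0 100;0 0 -.12 0 0 0 100;0 0 0 0 0 0 100;0 0 0 0 0 0 100;0 0 0 0 0 0 60;0 0 0 0 0 0 60;0 0 0 0 0 0 50;0 0 0 0 0 0 50;0 0 0 0 0 0 50;0 0 0 0 0 0 50;0 0 0 0 0 0 50;0 0 0 0 0 0 50"
  force: 30

```text
time_s: 4.23
eef_pos: [651.5, 26.5, 50.6]
ee_rot: [0.001, 0.062, 0.998, -0.0]
force: [-1.7, 0.4, 6.2]
grip_width: 0.717
grip_force: 32.4
```

Request:
drive_tool:
  commands: "0 0 .25 0 0 0 50;0 0 .3 0 0 0 50;0 0 .3 0 0 0 50;0 0 .3 0 0 0 50;0 0 .15 0 0 0 50;-.069 .0665 0 0 0 -.1477 50;-.069 .0665 0 0 0 -.1477 50;-.069 .0665 0 0 0 -.1477 50;-.069 .0665 0 0 0 -.1477 50;-.069 .0665 0 0 0 -.1477 50;-.069 .0665 0 0 0 -.1477 50;-.069 .0665 0 0 0 -.1477 50;-.069 .0665 0 0 0 -.1477 50;-.069 .0665 0 0 0 -.1477 50;-.069 .0665 0 0 0 -.1477 50;-.069 .0665 0 0 0 -.1477 50;-.069 .0665 0 0 0 -.1477 50;-.069 .0665 0 0 0 -.1477 50"

```text
time_s: 5.73
eef_pos: [560.6, 113.4, 179.2]
ee_rot: [-0.0, 0.73, 0.683, -0.0]
force: [0.1, -0.4, -1.4]
grip_width: 0.716
grip_force: 34.7
```

Request:
drive_tool:
  commands: "-.069 .0665 0 0 0 -.1477 50;-.069 .0665 0 0 0 -.1477 50;-.069 .0665 0 0 0 -.1477 50;-.069 .0665 0 0 0 -.1477 50;-.069 .0665 0 0 0 -.1477 50;-.069 .0665 0 0 0 -.1477 50;-.069 .0665 0 0 0 -.1477 50;-.069 .0665 0 0 0 -.1477 50;-.069 .0665 0 0 0 -.1477 50;-.069 .0665 0 0 0 -.1477 50;-.069 .0665 0 0 0 -.1477 50;-.069 .0665 0 0 0 -.1477 50;-.069 .0665 0 0 0 -.1477 50;0 0 0 0 0 0 50;0 0 0 0 0 0 50;0 0 0 0 0 0 50;0 0 0 0 0 0 50"

```text
time_s: 7.15
eef_pos: [471.8, 199.1, 179.3]
ee_rot: [0.0, 1.0, 0.002, 0.0]
force: [-0.5, 0.2, -1.5]
grip_width: 0.723
grip_force: 34.7
```

```bash
python3 - <<'E'
from h import *
s=sense(); q=s["ee_rot"]; M=R.from_quat([q[1],q[2],q[3],q[0]]).as_matrix(); y=M[:,1]
print(s["time_s"],s["eef_pos"].round(1),np.arctan2(y[1],y[0]),M[:,2].round(3),s["joints"].round(3))
ps=[capture("side"),capture("top")]
z0=s["eef_pos"][2]-50.6
ims=[]
for p in ps:
    o=topx(p,[*s["eef_pos"][:2],60])[0].astype(int); o=np.clip(o-[75,75],0,[512-150,384-150])
    c=cv2.resize(p["pixels"][o[1]:o[1]+150,o[0]:o[0]+150],(600,600)).copy()
    for v in((s["eef_pos"][0],s["eef_pos"][1],np.arctan2(y[1],y[0])+np.pi/2,z0),(472.2,199.5,3.143,0)):
        for t in model(*v):
            k=(topx(p,t)-o+.5)*4
            cv2.polylines(c,[cv2.convexHull(k.astype(np.int32))],True,(0,255,255),1)
    ims.append(cv2.resize(c,(400,400)))
cv2.imwrite("pics/hold.png",np.hstack(ims))
E
```

```text
7.15 [471.8 199.1 179.3] -1.5674744595153751 [ 0. -0. -1.] [ 0.17   0.35   1.635 -0.     1.156  1.738]
```

View pics/hold.png

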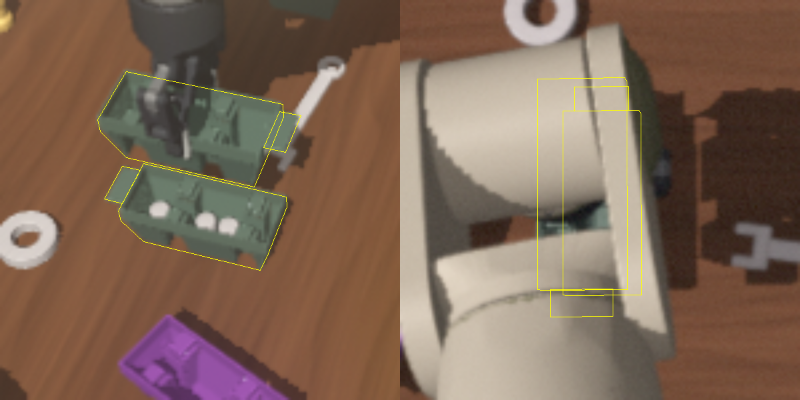

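The side crop shows the held bin level, lip opposite, matching its predicted outline above the loaded bin. Lowering.

Request:
drive_tool:
  commands: "0 0 -.15 0 0 0 50;0 0 -.2 0 0 0 50;0 0 -.15 0 0 0 50;0 0 -.08 0 0 0 50;0 0 -.05 0 0 0 50;0 0 -.03 0 0 0 50;0 0 -.02 0 0 0 50;0 0 0 0 0 0 50;0 0 0 0 0 0 50"

```text
time_s: 8.0
eef_pos: [471.7, 199.6, 111.8]
ee_rot: [-0.0, 1.0, 0.001, 0.0]
force: [-0.2, 0.6, -2.1]
grip_width: 0.722
grip_force: 34.7
```

Request:
drive_tool:
  commands: "0 0 -.015 0 0 0 50;0 0 -.015 0 0 0 50;0 0 -.01 0 0 0 50;0 0 0 0 0 0 50;0 0 0 0 0 0 50"

```text
time_s: 8.42
eef_pos: [471.4, 199.5, 107.3]
ee_rot: [0.0, 1.0, 0.001, -0.0]
force: [0.3, 0.1, -1.9]
grip_width: 0.722
grip_force: 34.7
```

Request:
drive_tool:
  commands: "0 0 -.01 0 0 0 50;0 0 -.01 0 0 0 50;0 0 0 0 0 0 50;0 0 0 0 0 0 50"

```text
time_s: 8.75
eef_pos: [471.7, 199.6, 105.6]
ee_rot: [-0.0, 1.0, 0.001, 0.0]
force: [0.3, -0.1, 2.6]
grip_width: 0.717
grip_force: 35.2
```

```bash
python3 - <<'E'
from h import *
s=sense(); print(s["force"],s["eef_pos"])
p=capture("side"); ims=[]
o=topx(p,[472,200,60])[0].astype(int)-60
c=cv2.resize(p["pixels"][o[1]:o[1]+120,o[0]:o[0]+120],(600,600)).copy()
for v in((s["eef_pos"][0],s["eef_pos"][1],0,55),(472.2,199.5,3.143,0)):
    for t in model(*v): cv2.polylines(c,[cv2.convexHull(((topx(p,t)-o+.5)*5).astype(np.int32))],True,(0,255,255),1)
cv2.imwrite("pics/low.png",c)
E
```

```text
[ 0.28839745 -0.11659677  2.56285659] [471.66452684 199.58345451 105.63834424]
```

View pics/low.png

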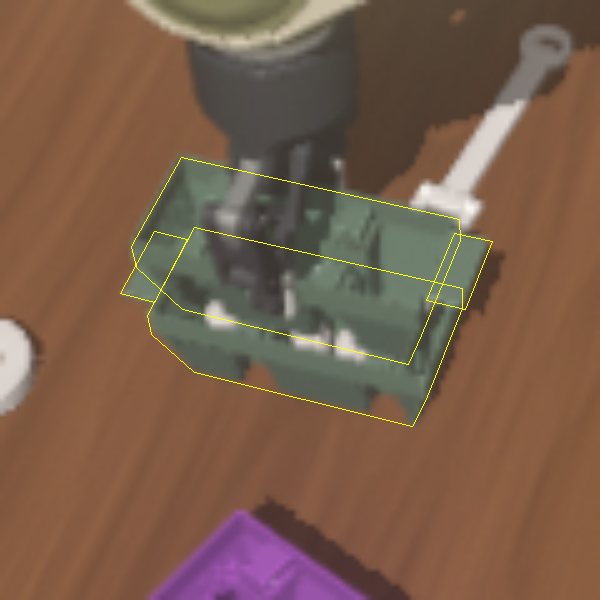

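The picture shows contact exactly at the lug height (force went from −1.9 to +2.6 N) with the bin level. Releasing and retreating upward.

Request:
drive_tool:
  commands: "0 0 0 0 0 0 80;0 0 0 0 0 0 90;0 0 0 0 0 0 100;0 0 0 0 0 0 100;0 0 0 0 0 0 100;0 0 0 0 0 0 100;0 0 .1 0 0 0 100;0 0 .2 0 0 0 100;0 0 .3 0 0 0 100;0 0 .3 0 0 0 100;0 0 .3 0 0 0 100;-.3 -.3 .2 0 0 0 100;-.3 -.3 .1 0 0 0 100;-.3 -.3 0 0 0 0 100;-.3 -.3 0 0 0 0 100;0 -.3 0 0 0 0 100;0 -.3 0 0 0 0 100;0 -.3 0 0 0 0 100;0 0 0 0 0 0 100;0 0 0 0 0 0 100"

```text
time_s: 10.47
eef_pos: [357.1, -5.7, 253.3]
ee_rot: [0.0, 1.0, -0.001, 0.0]
force: [-0.6, 0.1, -0.4]
grip_width: 0.998
grip_force: 0.0
```

```bash
python3 - <<'E'
from h import *
s=sense(); print(s["time_s"],s["eef_pos"],s["grip_width"])
im=[]
for n in("side","top"):
    p=capture(n)
    o=topx(p,[472,200,60])[0].astype(int)-50
    c=cv2.resize(p["pixels"][o[1]:o[1]+100,o[0]:o[0]+100],(400,400)).copy()
    for v in((471.7,199.6,0,55),(472.2,199.5,3.143,0)):
        for t in model(*v): cv2.polylines(c,[cv2.convexHull(((topx(p,t)-o+.5)*4).astype(np.int32))],True,(0,255,255),1)
    im.append(c)
cv2.imwrite("pics/end.png",np.hstack(im))
E
```

```text
10.4667 [357.14343973  -5.69544684 253.25095562] 0.9979031002015352
```

View pics/end.png

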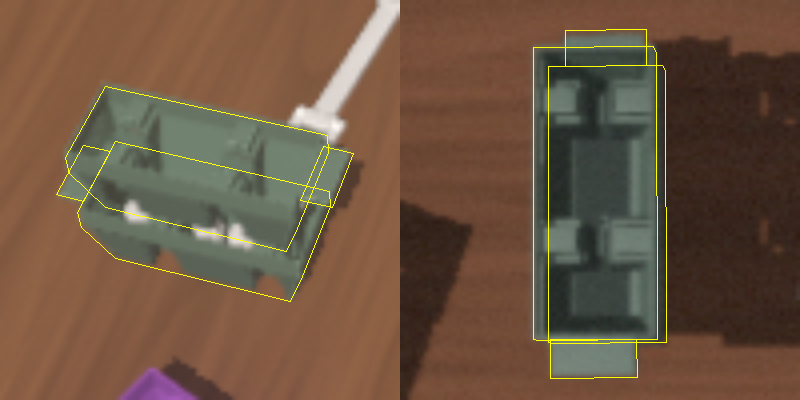

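Both views show the empty bin level on the lugs, centred and with its lip opposite, matching the predicted outlines. The arm is clear, so I'm handing in.

```bash
python3 -c "
from rig import *
print(finish_job())"
```

```text
the job is handed in; nothing more can be done
None
```

The empty long bin is sitting level on the loaded bin's lugs, turned end for end, with the arm clear. I handed the job in at about 10.5 s; no verdict came back.

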